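Show the ball tray to the code reader

TASK

Lift the blue tray (its green tab is the grip) up and off the wire rack it hangs on, and carry it over to the white code reader so steadily that the loose white ball never leaves its pocket. Finish while still holding the tray: keep it still and level in the gripper, centred over the reader's dark window and about 7 cm above it, never touching the reader. Leave the bottle, the beaker and the jar as they stand.

Things in the scene. Friction and masses are not known exactly. Their poses are not given: they have to be found in the camera images.
- tray: Loose blue tray, 90 (x) x 116 (y) x 10 mm, about 0.2 kg (varies) without the ball, hanging level on the rack. Origin: centre of its underside; z up. Bail of 8 mm steel rod: uprights at y = -48 and +48 mm, joined by a bar along y at z = 115 mm that hangs on the rack's prongs. The centre of mass lies below the bar's middle.
- tray_grip (a point): Centre of gripping on the green tab, 153 mm above the tray's underside. The tab, 30 (x) x 12 (y) mm, stands on the bar's middle from z = 115 to 170 mm in the tray's frame. Pinch it from above across its 12 mm (fingers closing along the tray's y); fingertips reaching 19 mm below this point still clear bar and prongs. Axes as the tray's.
- tray_bar (a point): Middle of the bar's axis, 115 mm above the tray's underside. Axes as the tray's.
- tray_pocket (a point): Centre of the pocket at the height of the resting ball's centre, 17 mm above the tray's underside. The pocket is a round black rim, inner radius 16 mm, 3 mm high, on the tray's floor (5 mm above the underside); the ball rolls over it if the tray is tipped some 40 degrees or jerked hard.
- ball_center (a point): Centre of the loose white ball, 24 mm in diameter, 55 g; in its pocket it can roll up to about 8 mm off the pocket's centre.
- rack: Fixed rack. Origin: between its posts, at the work surface; z up. White foot plate 12 mm thick, x from -105 to 45 mm, y +-65 mm. Two 8 mm steel wires at y = -28 and +28 mm rise to z = 205 mm, then run to the rack's -x (roughly towards the robot) as prongs: a V seat at x = -70 mm, then an upturned tip at x = -86 mm, its top at z = 209 mm.
- rack_seat (a point): Where the bar's middle hangs at the start: x = -70, y = 0, z = 200 mm in the rack's frame; axes as the rack's. The prongs pass through the bail, above the tray's floor: lift the tray 20 to 50 mm, draw it at least 70 mm to the rack's -x until the whole tray is clear of the tips, and only then raise it further.
- reader: Fixed white code reader, 170 (x) x 150 (y) x 60 mm high, flat top. Origin: centre of its underside.
- reader_window (a point): Centre of the dark window (110 x 100 mm) in the reader's top face, 60 mm above the work surface; z up.
- bottle: Bystander: amber bottle, 58 mm in diameter, 130 mm high. Origin: centre of its underside.
- beaker: Bystander: glass beaker, 66 mm in diameter, 80 mm high. Origin: centre of its underside.
- jar: Bystander: jar with blue cap, 56 mm in diameter, 70 mm high. Origin: centre of its underside.
There are look-alikes about, which are no part of the job. Of the things that look like the tray, the largest one is meant.

How it is judged:
By the outcome, as a careful person would: the job done as asked, in the order asked, and still so for the second after the job is handed in, while the arm keeps its last pose, push and grip.
It also fails if it takes over 48 s, if anything falls off the work surface, if the arm or the gripper's body presses on something with over 40 N, if the wrist force passes 120 N, or if a joint passes its speed limit or range.

ROBOT

A 7-joint arm with a two-finger parallel gripper is mounted at the origin on the work surface. World frame = base frame: x ahead of the robot, y to its left, z up, the work surface at z = 0. Lengths are in mm, angles in rad, forces in N, time in s.
With the tool pointing down it reaches from about 400 to 925 mm from the base axis. Payload 4.1 kg.
Tool frame: the origin (TCP) lies at the very end of the fingers, on their centre line; the grasp point (between the pads) lies 19 mm behind it; z points along the fingers, y is the direction in which the jaws open and shut (so a half turn about z gives the same grasp; the last joint's range is limited). The gripper opens to 85 mm and grips with 20 to 120 N. Pads are 22 mm wide; open, the fingers measure 114 mm over their backs; the gripper's body (76 mm by 85 mm) begins 54 mm behind the grasp point. The pads swing forward as they close: fully open they stand 13 mm farther back than shut.
Start: joints at [-1.207, 0.398, 0.045, 1.537, -0.019, 1.207, -0.051], TCP at [290.181, 581.669, 231.347] pointing down, gripper open.
Joint ranges: [-2.82, 2.82], [-0.49, 2.23], [-1.37, 1.46], [0, 2.46], [-1.36, 4.5], [0.23, 2], [-2.94, 2.94]. Speed limits (rad/s): [2.57, 2.57, 3.14, 3.14, 3.14, 3.14, 3.14].

INTERFACE

Orientations are given as a rotation vector (axis times angle).
In Python, from station import r gives the robot as it stands.
- The arm moves only by the shell command python3 -m creep 'ROWS' [FORCE]. ROWS is JSON, a list of rows, each an object of numbers: "dx", "dy", "dz": the shift along the tool's x, y, z in m; "ax", "ay", "az": the turn, a rotation vector about the tool's x, y, z in rad; "gripper": the opening, from -1 (shut) to 1 (fully open), so that 0 is half open. In form: [{"dx": .., "dy": .., "dz": .., "ax": .., "ay": .., "az": .., "gripper": ..}, ...]. A call has 1 to 20 rows; each row shifts and turns the commanded pose from where the row before left it, along the tool's axes as they then stand; what a row does not reach is not made up. A row lasts 1/10 s, in which the tool goes at most 50 mm and 8.59 degrees, less where a joint would pass 70% of its speed; a pose out of reach is approached as far as the arm can. A call is refused whole if a number of a shift passes 0.05 or a number of a turn 0.15, either way. A call with a gripper value outside its range is refused whole. The fingers move at their own pace and stop on an object; FORCE is the grip in N (left out, the last holds). Time passes only in rows, so rows that do not move let the fingers close. It gives the time, the measured TCP pose, the force and the opening at its end, in the units of the state.
- r.state(): the state, without advancing time (a new reading comes with each control period).
- r.read_camera(name): name is "scene" or "top"; returns a dict with "frame" (400x640x3 uint8, blue, green, red), "range_z" (400x640 float32, mm along the optical axis (not along the pixel's ray), 0 where there is no reading), "vertical_fov" (degrees; the focal length in pixels is half the picture's height over the tangent of half this angle, whatever the lens; pixels are square), "cx", "cy" (the principal point, pixels), "world_to_cam" (4x4, takes a point from world to camera coordinates). Camera axes: x right, y down, z forward; pixel columns grow to the right and rows downward; lengths in mm; the calibration is good to about 2 mm. A picture is of the moment at which its call begins.
- r.job_done(): hands the job in, once; it reports no verdict.
The state is a dict: "time_s": time; "joint_pos": joint angles; "joint_velocities": joint speeds; "joint_efforts": joint torques, N m; "position": TCP position; "tool_rot": TCP orientation; "ft_force": force on the tool from outside, world axes, zero at the start; "wrist_torque": the same for the moment, N m; "grip_width": opening from 0.0 (shut) to 1.0 (fully open).
Only numpy, scipy, OpenCV 4.12 (cv2) and the standard library are available. Lean on these libraries where they do the work, as an engineer would, in place of code of your own. Each camera call takes 0.05 s, during which the arm holds its last target. There are 200 camera calls.

## Working session

There is one attempt and no reset: what is moved stays moved. The work goes in short steps, Python scripts to look and compute and a shell command to move; the robot and the scene stay as the last step left them, time stands still between calls to the robot, and variables do not carry over. Pictures are saved under pics/ and viewed, about 8 in all and at most 12, crops included, and the job is handed in when it is done.

```bash
mkdir -p pics; ls; cat > h.py <<'E'
import numpy as np,cv2,json
from station import r
from scipy.spatial.transform import Rotation as R
def cam(n,save=None):
    c=r.read_camera(n)
    if save: cv2.imwrite('pics/'+save,c['frame']); np.savez('pics/'+save+'.npz',**{k:np.array(v) for k,v in c.items()})
    return c
def px(c,u,v,z=None,h=None):
    f=200/np.tan(np.radians(float(c['vertical_fov']))/2); T=np.linalg.inv(c['world_to_cam'])
    d=np.array([(u-c['cx'])/f,(v-c['cy'])/f,1]); 
    if h is not None:
        w=T[:3,:3]@d; return T[:3,3]+w*(h-T[2,3])/w[2]
    if z is None: z=c['range_z'][int(round(v)),int(round(u))]
    return (T@np.append(d*z,1))[:3]
def proj(c,p):
    f=200/np.tan(np.radians(float(c['vertical_fov']))/2); q=(np.array(c['world_to_cam'])@np.append(p,1))[:3]
    return q[0]/q[2]*f+c['cx'],q[1]/q[2]*f+c['cy']
E
python3 - <<'E'
from h import *
for n in('scene','top'):
    c=cam(n,n+'1.png'); print(n,c['vertical_fov'],np.linalg.inv(c['world_to_cam']).round(2))
s=r.state();print(s, R.from_rotvec(s['tool_rot']).as_matrix().round(3))
E
```

```text
pics
scene 44.93925063234532 [[ 5.60000e-01  5.50000e-01 -6.20000e-01  1.36334e+03]
 [ 8.30000e-01 -3.80000e-01  4.00000e-01 -4.00640e+02]
 [-2.00000e-02 -7.40000e-01 -6.70000e-01  1.00584e+03]
 [ 0.00000e+00  0.00000e+00  0.00000e+00  1.00000e+00]]
top 46.34940413833931 [[-0.0000e+00 -9.9000e-01  1.6000e-01  4.2152e+02]
 [-1.0000e+00  1.0000e-02  2.0000e-02  6.5720e+01]
 [-2.0000e-02 -1.6000e-01 -9.9000e-01  1.2223e+03]
 [ 0.0000e+00  0.0000e+00  0.0000e+00  1.0000e+00]]
{'time_s': 0.1, 'joint_pos': array([-1.20699431,  0.39911921,  0.04502465,  1.53773093, -0.01871343,
        1.20688555, -0.05072299]), 'joint_velocities': array([ 0.00067107, -0.00103624,  0.00095057, -0.00483815,  0.00097655,
       -0.00156109, -0.00159855]), 'joint_efforts': array([ 3.29521426e-03, -4.76259756e+01,  1.37015574e+00, -2.54948044e+01,
        1.18939101e-02,  5.03793504e-03,  1.00480744e-06]), 'position': array([289.91681476, 581.14488326, 230.37659637]), 'tool_rot': array([-7.20283759e-01, -3.05760392e+00,  2.66432903e-03]), 'ft_force': array([ 0.41344399, -0.18787107,  0.80009039]), 'wrist_torque': array([0.00512812, 0.04182246, 0.00137058]), 'grip_width': 0.9980802495122111} [[-0.895  0.446 -0.001]
 [ 0.446  0.895 -0.002]
 [-0.    -0.002 -1.   ]]
```

View pics/scene1.png

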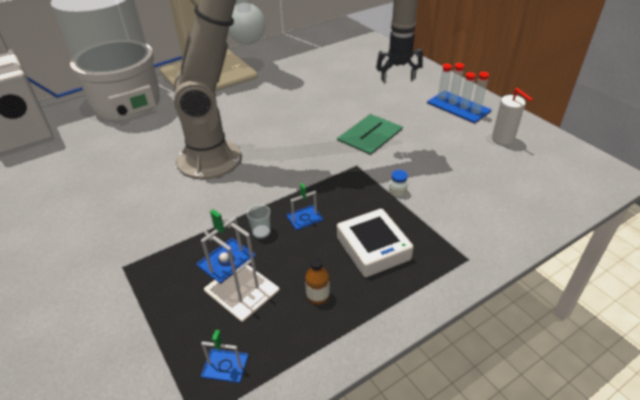

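View pics/top1.png

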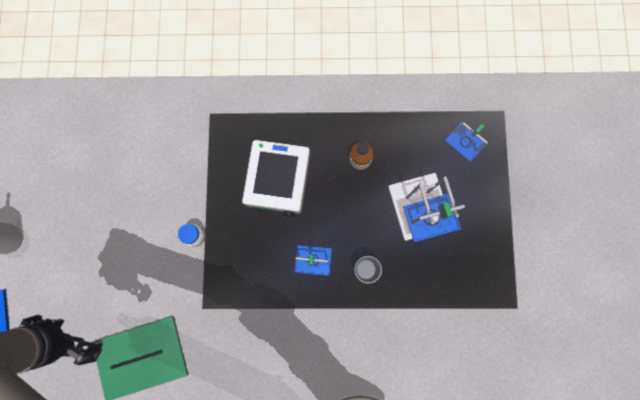

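Scene view: the tray hangs on the rack at about (225,250), with its tab at (217,220) and the ball at (224,257). In the top view it is at (432,215), with the tab at (447,210). Look-alikes are the small tray without a ball at top (313,260) / scene (305,213), and another at top (467,140) / scene (225,362). The one on the rack is the largest and holds the ball, so I choose it. The reader is at top (277,177) and scene (375,240).

```bash
python3 - <<'E'
import cv2,numpy as np
a=cv2.imread('pics/top1.png')[160:260,370:490]; b=cv2.imread('pics/scene1.png')[195:325,185:295]
a=cv2.resize(a,None,fx=4,fy=4,interpolation=2);a=cv2.copyMakeBorder(a,0,120,0,0,0); b=cv2.resize(b,None,fx=2.9,fy=4,interpolation=2)
b=np.vstack([b,np.zeros((520-b.shape[0],b.shape[1],3),np.uint8)]); o=np.hstack([a,b]);print(o.shape); cv2.imwrite('pics/crop1.png',o)
E
```

```text
(520, 799, 3)
```

View pics/crop1.png

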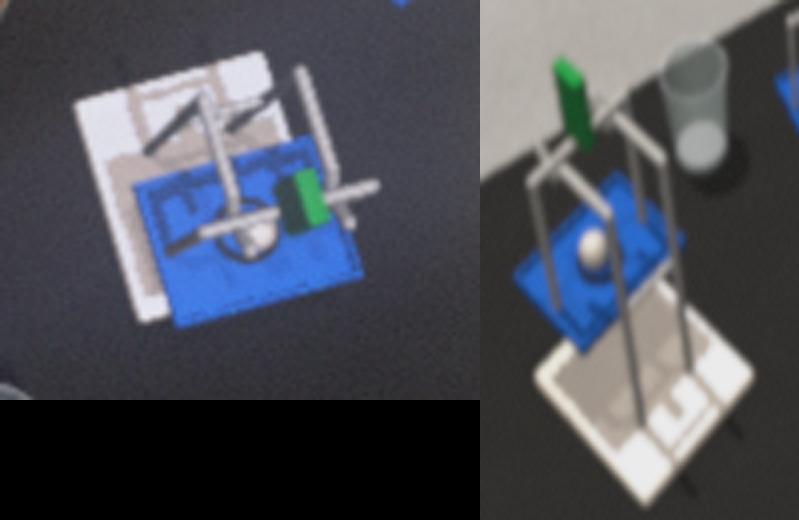

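```bash
python3 - <<'E'
from h import *
for n in('scene','top'):
    c=dict(np.load(f'pics/{n}1.png.npz')); im=c['frame'].astype(int);z=c['range_z']
    f=200/np.tan(np.radians(float(c['vertical_fov']))/2);T=np.linalg.inv(c['world_to_cam'])
    v,u=np.mgrid[:400,:640];P=np.stack([(u-c['cx'])/f*z,(v-c['cy'])/f*z,z],-1)@T[:3,:3].T+T[:3,3]
    B,G,Rr=im[...,0],im[...,1],im[...,2]
    box=np.zeros((400,640),bool)
    if n=='top': box[160:260,380:480]=1; rb=(slice(130,220),slice(235,315))
    else: box[195:325,185:295]=1; rb=(slice(200,280),slice(330,420))
    m=box&(G>1.5*B)&(G>1.5*Rr)&(z>0); Q=P[m];print(n,'green',m.sum(),np.c_[u[m],v[m]].mean(0),np.percentile(Q,[5,50,95],0).round(0).tolist())
    m=box&(B>1.5*Rr)&(B>100)&(B>1.3*G)&(z>0)&(P[...,2]<130);print(' tray z pct',np.percentile(P[m][:,2],[10,50,90]).round(1))
    med=np.median(P[m][:,2]); m&=abs(P[...,2]-med)<12
    rc=cv2.minAreaRect(P[m][:,:2].astype(np.float32)); print(' tray rect',rc)
    m=np.zeros_like(m);m[rb]=1;m&=(z>0)&(abs(P[...,2]-60)<8)
    print(' reader',m.sum(),np.median(P[m][:,2]),cv2.minAreaRect(P[m][:,:2].astype(np.float32)))
    d=m&(im.max(-1)<90); d=cv2.morphologyEx(d.astype(np.uint8),cv2.MORPH_OPEN,np.ones((5,5)))>0
    print(' window',d.sum(),cv2.minAreaRect(P[d][:,:2].astype(np.float32)))
    m=box&(P[...,2]<25)&(P[...,2]>4)&(im.min(-1)>140); print(' foot',m.sum(),cv2.minAreaRect(P[m][:,:2].astype(np.float32)))
c=dict(np.load('pics/top1.png.npz'))
for k,(p,h) in dict(bottle=((361,150),130),beaker=((368,268),80),jar=((189,234),70)).items(): print(k,px(c,*p,h=h).round(0))
E
```

```text
scene green 152 [217.13815789 220.69078947] [[538.0, -180.0, 205.0], [552.0, -175.0, 235.0], [558.0, -168.0, 257.0]]
 tray z pct [87.7 91.1 95.3]
 tray rect ((541.3417358398438, -174.32672119140625), (95.40457916259766, 117.15735626220703), 15.019011497497559)
 reader 2426 59.25661568724297 ((657.7545166015625, 207.933349609375), (150.0067596435547, 171.32859802246094), 81.52177429199219)
 window 871 ((658.3615112304688, 208.42251586914062), (93.76013946533203, 104.60745239257812), 83.165283203125)
 foot 1767 ((430.3897399902344, -136.35403442382812), (310.51446533203125, 475.1376647949219), 57.020503997802734)
top green 50 [447.34 209.02] [[529.0, -179.0, 255.0], [540.0, -174.0, 258.0], [550.0, -169.0, 261.0]]
 tray z pct [89.2 93.  97. ]
 tray rect ((540.6575317382812, -175.6250762939453), (89.6565933227539, 116.85246276855469), 15.409738540649414)
 reader 3766 60.59257080030284 ((654.7146606445312, 206.85284423828125), (149.660888671875, 169.65670776367188), 81.94652557373047)
 window 1486 ((654.581298828125, 208.1160125732422), (94.55288696289062, 105.69164276123047), 82.13924407958984)
 foot 1196 ((579.0096435546875, -164.6820831298828), (150.0227813720703, 129.52200317382812), 15.314352989196777)
bottle [699.  -6. 130.]
beaker [419. -21.  80.]
jar [503. 419.  70.]
```

The crop confirms the choice: the tray hangs on the prongs with the ball in its pocket, and the tab is at top (447,210). Both cameras agree on the position, with the centre at (541,-175), yaw about 15.2° and the tab top at about 256 mm. The rack foot gives the same seat point. First I turn and rise.

```bash
python3 -m creep '[{"dz":-0.014,"az":-0.1456,"gripper":1},{"dz":-0.014,"az":-0.1456,"gripper":1},{"dz":-0.014,"az":-0.1456,"gripper":1},{"dz":-0.014,"az":-0.1456,"gripper":1},{"dz":-0.014,"az":-0.1456,"gripper":1},{"dy":-0.03},{"dy":-0.045},{"dy":-0.045},{"dy":-0.045},{"dy":-0.045},{"dy":-0.045},{"dy":-0.045}]'
cat >> h.py <<'E'
def goto(x,y,z,yaw):
    s=r.state();M=R.from_rotvec(s['tool_rot']).as_matrix();t=np.radians(yaw)
    Y=np.array([-np.sin(t),np.cos(t),0]);Y*=np.sign(Y@M[:,1]);Z=np.array([0,0,-1.]);G=np.c_[np.cross(Y,Z),Y,Z]
    d=np.array([x,y,z])-s['position']
    print('t',s['time_s'],'pos',s['position'].round(1),'tool shift now',(M.T@d).round(1),'in goal axes',(G.T@d).round(1),'turn',R.from_matrix(M.T@G).as_rotvec().round(4),'F',s['ft_force'].round(1),'grip',round(s['grip_width'],3),'j',s['joint_pos'].round(2))
E
python3 -c "
from h import *
goto(541,-175,300,15.2)"
```

```text
t 0.1 pos [289.9 581.1 230.4] tool shift now [-562.2 -564.7  -68.6] in goal axes [ -44.  -795.5  -69.6] turn [-1.70e-03 -5.00e-04 -7.28e-01] F [ 0.4 -0.2  0.8] grip 0.998 j [-1.21  0.4   0.05  1.54 -0.02  1.21 -0.05]schema error: expected keys dx, dy, dz, ax, ay, az, gripper
```

```bash
python3 -m creep '[{"dx":0,"dy":0,"dz":-0.014,"ax":0,"ay":0,"az":-0.1456,"gripper":1},{"dx":0,"dy":0,"dz":-0.014,"ax":0,"ay":0,"az":-0.1456,"gripper":1},{"dx":0,"dy":0,"dz":-0.014,"ax":0,"ay":0,"az":-0.1456,"gripper":1},{"dx":0,"dy":0,"dz":-0.014,"ax":0,"ay":0,"az":-0.1456,"gripper":1},{"dx":0,"dy":0,"dz":-0.014,"ax":0,"ay":0,"az":-0.1456,"gripper":1},{"dx":0,"dy":-0.03,"dz":0,"ax":0,"ay":0,"az":0,"gripper":1},{"dx":0,"dy":-0.045,"dz":0,"ax":0,"ay":0,"az":0,"gripper":1},{"dx":0,"dy":-0.045,"dz":0,"ax":0,"ay":0,"az":0,"gripper":1},{"dx":0,"dy":-0.045,"dz":0,"ax":0,"ay":0,"az":0,"gripper":1},{"dx":0,"dy":-0.045,"dz":0,"ax":0,"ay":0,"az":0,"gripper":1},{"dx":0,"dy":-0.045,"dz":0,"ax":0,"ay":0,"az":0,"gripper":1},{"dx":0,"dy":-0.045,"dz":0,"ax":0,"ay":0,"az":0,"gripper":1},{"dx":0,"dy":-0.045,"dz":0,"ax":0,"ay":0,"az":0,"gripper":1},{"dx":0,"dy":-0.045,"dz":0,"ax":0,"ay":0,"az":0,"gripper":1},{"dx":0,"dy":-0.03,"dz":0,"ax":0,"ay":0,"az":0,"gripper":1},{"dx":0,"dy":0,"dz":0,"ax":0,"ay":0,"az":0,"gripper":1}]'
python3 -c "
from h import *
goto(541,-175,300,15.2)"
```

```text
time_s: 1.7
position: [401.3, 171.3, 301.2]
tool_rot: [0.402, -3.116, 0.002]
ft_force: [-0.9, 1.1, 0.3]
grip_width: 1.004
t 1.7 pos [401.3 171.3 301.2] tool shift now [ -47.2 -370.4    1.6] in goal axes [ -44.  -370.8    1.2] turn [-0.0012 -0.0002 -0.0087] F [-0.9  1.1  0.3] grip 1.004 j [-0.7  -0.05  0.19  1.91  0.01  1.27  1.31]
```

```bash
python3 -m creep '[{"dx":-0.005,"dy":-0.03,"dz":0,"ax":0,"ay":0,"az":-0.0087,"gripper":1},{"dx":-0.005,"dy":-0.045,"dz":0,"ax":0,"ay":0,"az":0,"gripper":1},{"dx":-0.005,"dy":-0.045,"dz":0,"ax":0,"ay":0,"az":0,"gripper":1},{"dx":-0.005,"dy":-0.045,"dz":0,"ax":0,"ay":0,"az":0,"gripper":1},{"dx":-0.005,"dy":-0.045,"dz":0,"ax":0,"ay":0,"az":0,"gripper":1},{"dx":-0.005,"dy":-0.045,"dz":0,"ax":0,"ay":0,"az":0,"gripper":1},{"dx":-0.005,"dy":-0.045,"dz":0,"ax":0,"ay":0,"az":0,"gripper":1},{"dx":-0.005,"dy":-0.04,"dz":0,"ax":0,"ay":0,"az":0,"gripper":1},{"dx":-0.004,"dy":-0.03,"dz":0,"ax":0,"ay":0,"az":0,"gripper":1},{"dx":0,"dy":0,"dz":0,"ax":0,"ay":0,"az":0,"gripper":1},{"dx":0,"dy":0,"dz":0,"ax":0,"ay":0,"az":0,"gripper":1}]'
python3 - <<'E'
from h import *
goto(541,-175,220,15.2)
c=cam('scene','s2.png');d=cam('top','t2.png')
a=cv2.resize(c['frame'][140:290,150:290],None,fx=2.8,fy=2.8);b=cv2.resize(d['frame'][140:290,360:500],None,fx=2.8,fy=2.8)
cv2.imwrite('pics/c2.png',np.hstack([a,b]))
E
```

```text
time_s: 2.8
position: [542.6, -167.3, 300.5]
tool_rot: [0.429, -3.111, -0.002]
ft_force: [0.2, 1.0, -0.6]
grip_width: 0.996
t 2.8 pos [ 542.6 -167.3  300.5] tool shift now [ 3.6 -7.1 80.5] in goal axes [ 3.6 -7.  80.5] turn [ 0.0011 -0.0012  0.0086] F [ 0.2  1.  -0.6] grip 0.996 j [-0.25  0.24  0.58  1.65 -0.13  1.3   2.19]
```

View pics/c2.png

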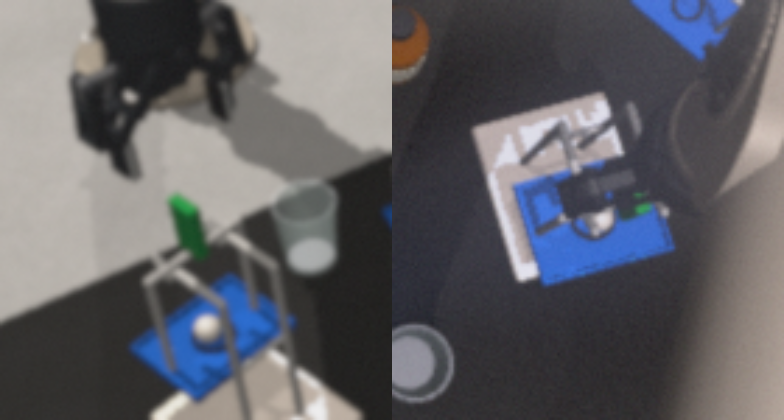

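The fingers are open above the tab (tab at crop-left (187,228)), straddling it roughly. I correct for the residual and descend partway.

```bash
python3 -c "
from h import *
goto(541,-175,220,15.2)"; python3 -m creep '[{"dx":0.0035,"dy":-0.007,"dz":0.01,"ax":0,"ay":0,"az":0,"gripper":1},{"dx":0,"dy":0,"dz":0.015,"ax":0,"ay":0,"az":0,"gripper":1},{"dx":0,"dy":0,"dz":0,"ax":0,"ay":0,"az":0,"gripper":1},{"dx":0,"dy":0,"dz":0,"ax":0,"ay":0,"az":0,"gripper":1},{"dx":0,"dy":0,"dz":0,"ax":0,"ay":0,"az":0,"gripper":1}]'
python3 -c "
from h import *
goto(541,-175,220,15.2)"
```

```text
t 2.9 pos [ 542.6 -165.9  300.8] tool shift now [ 4.  -8.4 80.8] in goal axes [ 4.  -8.4 80.8] turn [ 0.0016 -0.0003  0.0114] F [-0.1  0.7 -0.6] grip 1.0 j [-0.25  0.23  0.57  1.65 -0.13  1.3   2.19]
time_s: 3.4
position: [541.4, -175.5, 276.8]
tool_rot: [-0.43, 3.111, -0.0]
ft_force: [0.4, -0.5, 0.3]
grip_width: 1.001
t 3.4 pos [ 541.4 -175.5  276.8] tool shift now [ 0.3  0.6 56.8] in goal axes [ 0.2  0.6 56.8] turn [-0.0002  0.0011  0.0093] F [ 0.4 -0.5  0.3] grip 1.001 j [-0.23  0.25  0.58  1.69 -0.15  1.25  2.22]
```

```bash
python3 -m creep '[{"dx":0,"dy":0,"dz":0.012,"ax":0,"ay":0,"az":0.009,"gripper":1},{"dx":0,"dy":0,"dz":0.015,"ax":0,"ay":0,"az":0,"gripper":1},{"dx":0,"dy":0,"dz":0.015,"ax":0,"ay":0,"az":0,"gripper":1},{"dx":0,"dy":0,"dz":0.01,"ax":0,"ay":0,"az":0,"gripper":1},{"dx":0,"dy":0,"dz":0.004,"ax":0,"ay":0,"az":0,"gripper":1},{"dx":0,"dy":0,"dz":0,"ax":0,"ay":0,"az":0,"gripper":1},{"dx":0,"dy":0,"dz":0,"ax":0,"ay":0,"az":0,"gripper":1}]'
python3 - <<'E'
from h import *
goto(541,-175,220,15.2)
c=cam('scene','s3.png');d=cam('top','t3.png')
cv2.imwrite('pics/c3.png',cv2.resize(c['frame'][160:290,160:290],None,fx=4,fy=4))
E
```

```text
time_s: 4.1
position: [541.4, -175.9, 220.8]
tool_rot: [-0.415, 3.113, -0.001]
ft_force: [-0.3, -0.3, -0.0]
grip_width: 1.0
t 4.1 pos [ 541.4 -175.9  220.8] tool shift now [0.2 1.  0.8] in goal axes [0.2 1.  0.8] turn [-0.0005  0.0009 -0.0004] F [-0.3 -0.3 -0. ] grip 1.0 j [-0.22  0.3   0.57  1.76 -0.18  1.13  2.24]
```

View pics/c3.png

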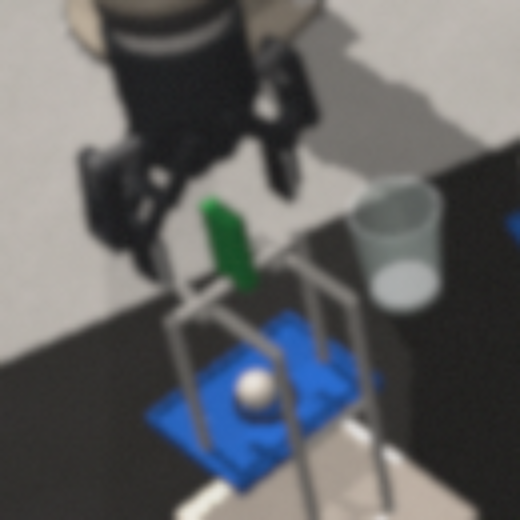

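The tab at crop (230,245) stands midway between the open fingers (150,240) and (285,170), with nothing touching. I close.

```bash
python3 -m creep '[{"dx":0,"dy":0.001,"dz":0,"ax":0,"ay":0,"az":0,"gripper":0.2},{"dx":0,"dy":0,"dz":0,"ax":0,"ay":0,"az":0,"gripper":-0.1},{"dx":0,"dy":0,"dz":0,"ax":0,"ay":0,"az":0,"gripper":-0.4},{"dx":0,"dy":0,"dz":0,"ax":0,"ay":0,"az":0,"gripper":-0.55},{"dx":0,"dy":0,"dz":0,"ax":0,"ay":0,"az":0,"gripper":-0.65},{"dx":0,"dy":0,"dz":0,"ax":0,"ay":0,"az":0,"gripper":-0.75},{"dx":0,"dy":0,"dz":0,"ax":0,"ay":0,"az":0,"gripper":-1},{"dx":0,"dy":0,"dz":0,"ax":0,"ay":0,"az":0,"gripper":-1},{"dx":0,"dy":0,"dz":0,"ax":0,"ay":0,"az":0,"gripper":-1},{"dx":0,"dy":0,"dz":0,"ax":0,"ay":0,"az":0,"gripper":-1},{"dx":0,"dy":0,"dz":0,"ax":0,"ay":0,"az":0,"gripper":-1},{"dx":0,"dy":0,"dz":0,"ax":0,"ay":0,"az":0,"gripper":-1}]' 60
python3 -c "
from h import *
goto(541,-175,220,15.2)"
```

```text
time_s: 5.4
position: [540.8, -174.7, 220.3]
tool_rot: [-0.415, 3.114, 0.0]
ft_force: [-1.1, 1.2, 2.1]
grip_width: 0.132
t 5.4 pos [ 540.8 -174.7  220.3] tool shift now [-0.1 -0.4  0.3] in goal axes [-0.1 -0.4  0.3] turn [ 0.0003  0.0001 -0.0003] F [-1.1  1.2  2.1] grip 0.132 j [-0.22  0.3   0.57  1.76 -0.18  1.13  2.24]
```

Gripped: width 0.132 of 85 mm is about 11 mm, which fits the 12 mm tab. I lift gently by about 35 mm.

```bash
python3 -m creep '[{"dx":0,"dy":0,"dz":-0.001,"ax":0,"ay":0,"az":0,"gripper":-1},{"dx":0,"dy":0,"dz":-0.002,"ax":0,"ay":0,"az":0,"gripper":-1},{"dx":0,"dy":0,"dz":-0.003,"ax":0,"ay":0,"az":0,"gripper":-1},{"dx":0,"dy":0,"dz":-0.003,"ax":0,"ay":0,"az":0,"gripper":-1},{"dx":0,"dy":0,"dz":-0.003,"ax":0,"ay":0,"az":0,"gripper":-1},{"dx":0,"dy":0,"dz":-0.004,"ax":0,"ay":0,"az":0,"gripper":-1},{"dx":0,"dy":0,"dz":-0.004,"ax":0,"ay":0,"az":0,"gripper":-1},{"dx":0,"dy":0,"dz":-0.004,"ax":0,"ay":0,"az":0,"gripper":-1},{"dx":0,"dy":0,"dz":-0.003,"ax":0,"ay":0,"az":0,"gripper":-1},{"dx":0,"dy":0,"dz":-0.003,"ax":0,"ay":0,"az":0,"gripper":-1},{"dx":0,"dy":0,"dz":-0.002,"ax":0,"ay":0,"az":0,"gripper":-1},{"dx":0,"dy":0,"dz":-0.002,"ax":0,"ay":0,"az":0,"gripper":-1},{"dx":0,"dy":0,"dz":-0.001,"ax":0,"ay":0,"az":0,"gripper":-1},{"dx":0,"dy":0,"dz":0,"ax":0,"ay":0,"az":0,"gripper":-1}]'
python3 - <<'E'
from h import *
goto(541,-175,255,15.2)
c=cam('scene','s4.png');d=cam('top','t4.png')
cv2.imwrite('pics/c4.png',cv2.resize(c['frame'][140:290,150:300],None,fx=3.6,fy=3.6))
E
```

```text
time_s: 6.8
position: [540.8, -174.8, 255.4]
tool_rot: [-0.415, 3.114, 0.0]
ft_force: [0.8, -0.3, -2.5]
grip_width: 0.132
t 6.8 pos [ 540.8 -174.8  255.4] tool shift now [-0.1 -0.2  0.4] in goal axes [-0.1 -0.2  0.4] turn [ 0.      0.0002 -0.0004] F [ 0.8 -0.3 -2.5] grip 0.132 j [-0.23  0.27  0.57  1.72 -0.16  1.2   2.22]
```

View pics/c4.png

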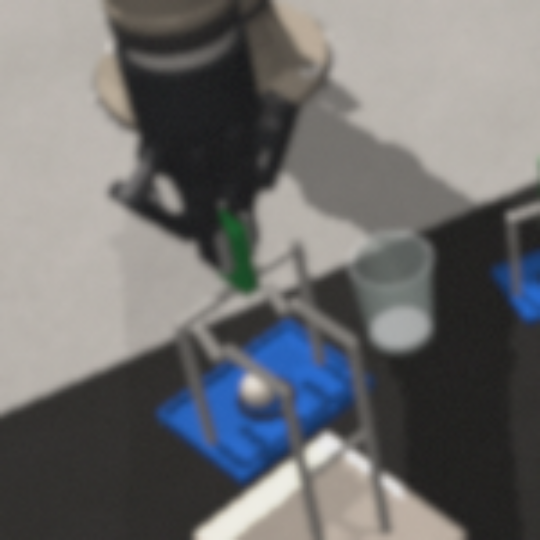

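The tray is clear of its seats and level, and the ball is in its pocket at crop (255,390). Next I draw back 85 mm along the rack's -x, which is tool +x.

```bash
python3 -m creep '[{"dx":0.002,"dy":0,"dz":0,"ax":0,"ay":0,"az":0,"gripper":-1},{"dx":0.004,"dy":0,"dz":0,"ax":0,"ay":0,"az":0,"gripper":-1},{"dx":0.006,"dy":0,"dz":0,"ax":0,"ay":0,"az":0,"gripper":-1},{"dx":0.008,"dy":0,"dz":0,"ax":0,"ay":0,"az":0,"gripper":-1},{"dx":0.009,"dy":0,"dz":0,"ax":0,"ay":0,"az":0,"gripper":-1},{"dx":0.009,"dy":0,"dz":0,"ax":0,"ay":0,"az":0,"gripper":-1},{"dx":0.009,"dy":0,"dz":0,"ax":0,"ay":0,"az":0,"gripper":-1},{"dx":0.009,"dy":0,"dz":0,"ax":0,"ay":0,"az":0,"gripper":-1},{"dx":0.008,"dy":0,"dz":0,"ax":0,"ay":0,"az":0,"gripper":-1},{"dx":0.007,"dy":0,"dz":0,"ax":0,"ay":0,"az":0,"gripper":-1},{"dx":0.005,"dy":0,"dz":0,"ax":0,"ay":0,"az":0,"gripper":-1},{"dx":0.004,"dy":0,"dz":0,"ax":0,"ay":0,"az":0,"gripper":-1},{"dx":0.003,"dy":0,"dz":0,"ax":0,"ay":0,"az":0,"gripper":-1},{"dx":0.002,"dy":0,"dz":0,"ax":0,"ay":0,"az":0,"gripper":-1},{"dx":0,"dy":0,"dz":0,"ax":0,"ay":0,"az":0,"gripper":-1}]'
python3 - <<'E'
from h import *
goto(656,208,310,15.2)
c=cam('scene','s5.png')
cv2.imwrite('pics/c5.png',cv2.resize(c['frame'][120:290,130:310],None,fx=3,fy=3))
E
```

```text
time_s: 8.4
position: [458.6, -197.1, 255.3]
tool_rot: [-0.415, 3.114, 0.0]
ft_force: [-0.0, -0.1, -2.4]
grip_width: 0.134
t 8.4 pos [ 458.6 -197.1  255.3] tool shift now [-296.5  339.3  -54.7] in goal axes [-296.7  339.2  -54.7] turn [ 0.0001  0.     -0.0004] F [-0.  -0.1 -2.4] grip 0.134 j [-0.23  0.12  0.6   1.87 -0.08  1.17  2.24]
```

View pics/c5.png

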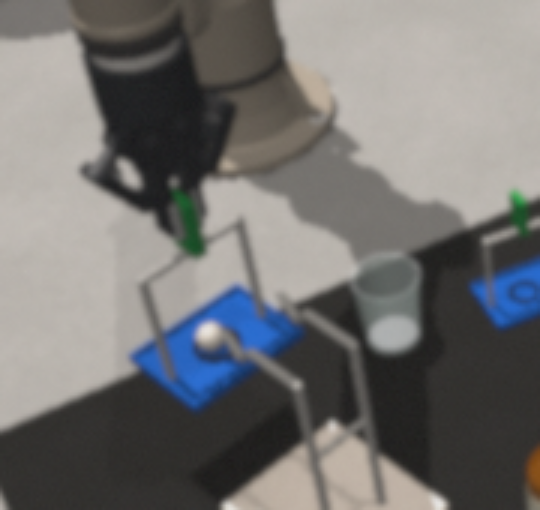

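The tray is fully clear of the tips and the ball is in its pocket at crop (210,337). I raise it while moving sideways, away from the prongs.

```bash
python3 -m creep '[{"dx":0,"dy":0.002,"dz":-0.001,"ax":0,"ay":0,"az":0,"gripper":-1},{"dx":0,"dy":0.005,"dz":-0.002,"ax":0,"ay":0,"az":0,"gripper":-1},{"dx":0,"dy":0.008,"dz":-0.004,"ax":0,"ay":0,"az":0,"gripper":-1},{"dx":0,"dy":0.010,"dz":-0.005,"ax":0,"ay":0,"az":0,"gripper":-1},{"dx":0,"dy":0.012,"dz":-0.005,"ax":0,"ay":0,"az":0,"gripper":-1},{"dx":0,"dy":0.012,"dz":-0.005,"ax":0,"ay":0,"az":0,"gripper":-1},{"dx":0,"dy":0.012,"dz":-0.005,"ax":0,"ay":0,"az":0,"gripper":-1},{"dx":0,"dy":0.012,"dz":-0.005,"ax":0,"ay":0,"az":0,"gripper":-1},{"dx":0,"dy":0.012,"dz":-0.005,"ax":0,"ay":0,"az":0,"gripper":-1},{"dx":0,"dy":0.011,"dz":-0.005,"ax":0,"ay":0,"az":0,"gripper":-1},{"dx":0,"dy":0.009,"dz":-0.005,"ax":0,"ay":0,"az":0,"gripper":-1},{"dx":0,"dy":0.007,"dz":-0.004,"ax":0,"ay":0,"az":0,"gripper":-1},{"dx":0,"dy":0.005,"dz":-0.003,"ax":0,"ay":0,"az":0,"gripper":-1},{"dx":0,"dy":0.003,"dz":-0.001,"ax":0,"ay":0,"az":0,"gripper":-1},{"dx":0,"dy":0,"dz":0,"ax":0,"ay":0,"az":0,"gripper":-1}]'
python3 -c "
from h import *
goto(656,208,310,15.2)"
```

```text
time_s: 9.95
position: [427.3, -81.0, 310.4]
tool_rot: [-0.416, 3.114, 0.0]
ft_force: [-0.2, -0.1, -1.7]
grip_width: 0.133
t 9.95 pos [427.3 -81.  310.4] tool shift now [-296.5  218.9    0.4] in goal axes [-296.5  218.9    0.4] turn [0.     0.0002 0.0001] F [-0.2 -0.1 -1.7] grip 0.133 j [-0.4  -0.07  0.46  1.91  0.03  1.3   1.89]
```

```bash
python3 -m creep '[{"dx":-0.002,"dy":0.0015,"dz":0,"ax":0,"ay":0,"az":0,"gripper":-1},{"dx":-0.004,"dy":0.003,"dz":0,"ax":0,"ay":0,"az":0,"gripper":-1},{"dx":-0.008,"dy":0.006,"dz":0,"ax":0,"ay":0,"az":0,"gripper":-1},{"dx":-0.012,"dy":0.009,"dz":0,"ax":0,"ay":0,"az":0,"gripper":-1},{"dx":-0.016,"dy":0.012,"dz":0,"ax":0,"ay":0,"az":0,"gripper":-1},{"dx":-0.02,"dy":0.015,"dz":0,"ax":0,"ay":0,"az":0,"gripper":-1},{"dx":-0.02,"dy":0.015,"dz":0,"ax":0,"ay":0,"az":0,"gripper":-1},{"dx":-0.02,"dy":0.015,"dz":0,"ax":0,"ay":0,"az":0,"gripper":-1},{"dx":-0.02,"dy":0.015,"dz":0,"ax":0,"ay":0,"az":0,"gripper":-1},{"dx":-0.02,"dy":0.015,"dz":0,"ax":0,"ay":0,"az":0,"gripper":-1},{"dx":-0.02,"dy":0.015,"dz":0,"ax":0,"ay":0,"az":0,"gripper":-1},{"dx":-0.02,"dy":0.015,"dz":0,"ax":0,"ay":0,"az":0,"gripper":-1},{"dx":-0.02,"dy":0.015,"dz":0,"ax":0,"ay":0,"az":0,"gripper":-1},{"dx":-0.02,"dy":0.015,"dz":0,"ax":0,"ay":0,"az":0,"gripper":-1},{"dx":-0.02,"dy":0.015,"dz":0,"ax":0,"ay":0,"az":0,"gripper":-1},{"dx":-0.016,"dy":0.012,"dz":0,"ax":0,"ay":0,"az":0,"gripper":-1},{"dx":-0.012,"dy":0.009,"dz":0,"ax":0,"ay":0,"az":0,"gripper":-1},{"dx":-0.008,"dy":0.006,"dz":0,"ax":0,"ay":0,"az":0,"gripper":-1},{"dx":-0.006,"dy":0.0045,"dz":0,"ax":0,"ay":0,"az":0,"gripper":-1},{"dx":-0.004,"dy":0.003,"dz":0,"ax":0,"ay":0,"az":0,"gripper":-1}]'
cat > m.py <<'E'
from h import *
def tray(tag):
    for n in('scene','top'):
        c=cam(n,f'{n}{tag}.png'); im=c['frame'].astype(int);z=c['range_z']
        f=200/np.tan(np.radians(c['vertical_fov'])/2);T=np.linalg.inv(c['world_to_cam'])
        v,u=np.mgrid[:400,:640];P=np.stack([(u-c['cx'])/f*z,(v-c['cy'])/f*z,z],-1)@T[:3,:3].T+T[:3,3]
        B,G,Rr=im[...,0],im[...,1],im[...,2]
        near=(abs(P[...,0]-656)<110)&(abs(P[...,1]-208)<110)&(z>0)
        m=near&(B>1.5*Rr)&(B>80)&(B>1.3*G)&(P[...,2]>100)
        if m.sum()<20: print(n,'few',m.sum());continue
        Q=P[m];Q=Q[abs(Q[:,2]-np.median(Q[:,2]))<12]; A=np.c_[Q[:,:2]-Q[:,:2].mean(0),np.ones(len(Q))]
        print(n,len(Q),'zmed',np.median(Q[:,2]).round(1),'tilt deg',np.degrees(np.linalg.lstsq(A,Q[:,2],rcond=None)[0][:2]).round(2),cv2.minAreaRect(Q[:,:2].astype(np.float32)))
        w=near&(im.min(-1)>130)&(P[...,2]>Q[:,2].mean()+5)&(P[...,2]<Q[:,2].mean()+40); print('  ball?',w.sum(),np.median(P[w],0).round(0) if w.sum() else '')
    o=cv2.resize(cv2.imread(f'pics/scene{tag}.png')[120:300,280:460],None,fx=2.2,fy=2.2); p=cv2.resize(cv2.imread(f'pics/top{tag}.png')[90:270,200:380],None,fx=2.2,fy=2.2)
    cv2.imwrite(f'pics/c{tag}.png',np.hstack([o,p]))
E
python3 -c "
from h import *
goto(656,208,310,15.2)
from m import *
tray('6')
goto(656,208,265,15.2)"
```

```text
time_s: 11.95
position: [648.9, 203.6, 309.8]
tool_rot: [0.416, -3.113, -0.0]
ft_force: [-0.3, -0.2, -2.0]
grip_width: 0.132
t 11.95 pos [648.9 203.6 309.8] tool shift now [-8.   2.4 -0.2] in goal axes [-8.   2.4 -0.2] turn [ 0.0001 -0.0006  0.0003] F [-0.3 -0.2 -2. ] grip 0.132 j [-0.58  0.43  0.31  1.35 -0.13  1.39  1.57]
scene 958 zmed 180.5 tilt deg [ 0.11 -0.15] ((650.5744018554688, 203.87384033203125), (93.79485321044922, 120.0867691040039), 14.974093437194824)
  ball? 34 [660. 206. 201.]
top 609 zmed 181.8 tilt deg [ 0.32 -2.34] ((658.2376708984375, 169.49539184570312), (90.15936279296875, 46.66041564941406), 14.498866081237793)
  ball? 2 [634. 139. 188.]
t 12.05 pos [648.8 203.2 310.1] tool shift now [-8.2  2.7 45.1] in goal axes [-8.2  2.7 45.1] turn [ 0.0002 -0.0002  0.0001] F [-0.   0.3 -3.3] grip 0.139 j [-0.58  0.43  0.31  1.35 -0.13  1.38  1.57]
```

View pics/c6.png

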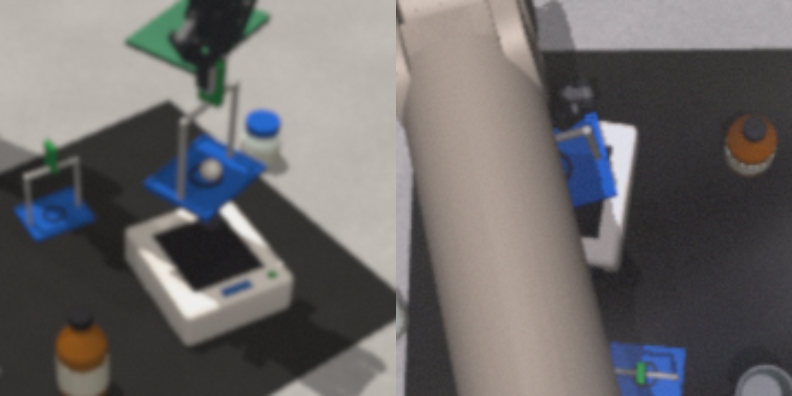

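The tray is level over the reader's far side, and the ball is in its pocket at crop (210,170). The scene camera measures the tray at (650.6,203.9) and the window at (658,208), so I move by the remainder and lower 45 mm.

```bash
python3 -m creep '[{"dx":-0.0005,"dy":0,"dz":0.001,"ax":0,"ay":0,"az":0,"gripper":-1},{"dx":-0.0005,"dy":0,"dz":0.002,"ax":0,"ay":0,"az":0,"gripper":-1},{"dx":-0.001,"dy":0.0005,"dz":0.003,"ax":0,"ay":0,"az":0,"gripper":-1},{"dx":-0.001,"dy":0.0005,"dz":0.004,"ax":0,"ay":0,"az":0,"gripper":-1},{"dx":-0.001,"dy":0.0005,"dz":0.005,"ax":0,"ay":0,"az":0,"gripper":-1},{"dx":-0.001,"dy":0.0005,"dz":0.005,"ax":0,"ay":0,"az":0,"gripper":-1},{"dx":-0.001,"dy":0.0005,"dz":0.005,"ax":0,"ay":0,"az":0,"gripper":-1},{"dx":-0.001,"dy":0,"dz":0.005,"ax":0,"ay":0,"az":0,"gripper":-1},{"dx":-0.001,"dy":0,"dz":0.005,"ax":0,"ay":0,"az":0,"gripper":-1},{"dx":0,"dy":0,"dz":0.004,"ax":0,"ay":0,"az":0,"gripper":-1},{"dx":0,"dy":0,"dz":0.003,"ax":0,"ay":0,"az":0,"gripper":-1},{"dx":0,"dy":0,"dz":0.002,"ax":0,"ay":0,"az":0,"gripper":-1},{"dx":0,"dy":0,"dz":0.001,"ax":0,"ay":0,"az":0,"gripper":-1},{"dx":0,"dy":0,"dz":0,"ax":0,"ay":0,"az":0,"gripper":-1},{"dx":0,"dy":0,"dz":0,"ax":0,"ay":0,"az":0,"gripper":-1},{"dx":0,"dy":0,"dz":0,"ax":0,"ay":0,"az":0,"gripper":-1},{"dx":0,"dy":0,"dz":0,"ax":0,"ay":0,"az":0,"gripper":-1},{"dx":0,"dy":0,"dz":0,"ax":0,"ay":0,"az":0,"gripper":-1}]'
python3 -c "
from m import *
goto(656,208,265,15.2)
tray('7')
goto(656,208,265,15.2)
print(abs(r.state()['joint_velocities']).max())"
```

```text
time_s: 13.85
position: [655.8, 207.2, 265.4]
tool_rot: [-0.415, 3.114, 0.0]
ft_force: [0.0, 0.2, -1.5]
grip_width: 0.131
t 13.85 pos [655.8 207.2 265.4] tool shift now [-0.4  0.7  0.4] in goal axes [-0.4  0.7  0.4] turn [ 0.0001  0.0003 -0.0003] F [ 0.   0.2 -1.5] grip 0.131 j [-0.57  0.46  0.3   1.4  -0.14  1.3   1.57]
scene 963 zmed 136.1 tilt deg [0.12 0.07] ((656.8927001953125, 206.59109497070312), (93.52193450927734, 120.51036071777344), 15.366440773010254)
  ball? 31 [668. 210. 155.]
top 578 zmed 137.2 tilt deg [-0.1  -2.77] ((664.4132080078125, 173.46017456054688), (90.55574798583984, 48.50896453857422), 14.057162284851074)
  ball? 3 [650. 144. 144.]
t 13.95 pos [655.8 207.2 265.3] tool shift now [-0.4  0.8  0.3] in goal axes [-0.5  0.8  0.3] turn [ 0.0001  0.0001 -0.0003] F [ 0.7  0.1 -2.6] grip 0.13 j [-0.57  0.46  0.3   1.4  -0.14  1.3   1.57]
0.002626426581908238
```

View pics/c7.png

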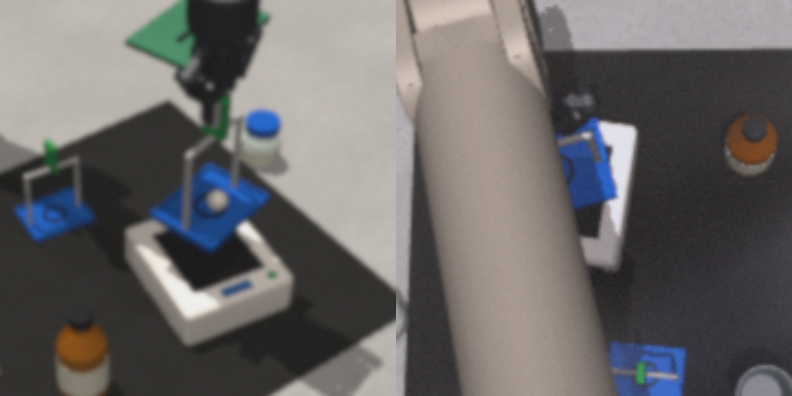

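The tray is level and still, about 1.5 mm from the window's centre, with its underside at about 131 mm (71 mm above the window). The ball is in its pocket at crop (215,200), and the bystanders are where they were. I hand in.

```bash
python3 -c "
from station import r
print(r.job_done())"
```

```text
the job is handed in; nothing more can be done
None
```

I lifted the blue tray 35 mm off the rack, drew it back 85 mm clear of the prongs and carried it over to the reader. I handed the job in with the tray still held in the gripper, at about 14 s on the robot's clock. `r.job_done()` gave no verdict.

**Position:** The scene camera puts the tray at (657, 207) mm. The two cameras put the window at about (656, 208), so the tray is within about 2 mm of centre. Its underside is about 71 mm above the window, going by both the tool height and the tray's measured depth.

**Steadiness:** Tilt was about 0.1° from the scene camera, and the arm was essentially still. The ball was in its pocket at every look. The bottle, beaker and jar looked undisturbed in the pictures, though I did not measure them again at the end.

**Disagreements:**
- **Top camera:** In the last check the arm hid most of the tray from it. Its fit put the tray's centre about 34 mm off and showed a 2.8° tilt. I set that aside because it saw only part of the tray.
- **Reader position:** The two cameras differed by about 3 mm in x on the reader, so I aimed at the mean.
- **Tray angle:** I kept the tray at its original 15° yaw and did not turn it to match the reader, since the task did not ask for it.

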